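# Pull the round cutters from the clip strip

### The arm

A 6-joint arm with a two-finger parallel gripper is mounted at the origin on the work surface. World frame = base frame: x ahead of the robot, y to its left, z up, the work surface at z = 0. Lengths are in m, angles in rad, forces in N, time in s.
With the tool pointing down it reaches from about 0.25 to 0.725 m from the base axis. Payload 4 kg.
Tool frame: the origin (TCP) lies midway between the tips of the shut fingers; the grasp point (between the pads) lies 19 mm behind it; z points along the fingers, x is the direction in which the jaws open and shut, and the axes are right-handed (so a half turn about z gives the same grasp; the last joint's range is limited). The gripper opens to 85 mm and grips with 20 to 120 N. Pads are 22 mm wide; open, the fingers measure 114 mm over their backs; the gripper's body (76 mm by 85 mm) begins 54 mm behind the grasp point. The pads swing forward as they close: fully open they stand 13 mm farther back than shut.
Start: joints at [1.219, 0.241, 0.005, 1.335, 0, 1.571], TCP at [0.172, 0.469, 0.231] pointing down, gripper open.
Joint ranges: [-2.72, 2.72], [-1.05, 1.87], [-1.09, 1.28], [-1.99, 2.15], [-1.42, 1.44], [-3.14, 3.14]. Speed limits (rad/s): [2.79, 2.79, 3.14, 3.14, 3.14, 3.14].

### API

Orientations are given as a unit quaternion [x, y, z, w].
In Python, from workcell import bot, vision, ticket gives the robot as it stands.
- The arm moves only by the tool play_rows, never from a script. Its argument "deltas" is one flat list of numbers, 5 for each row, row after row: the opening, from 0 (shut) to 1 (fully open), then the shift along the tool's x, y, z in units of 60 mm (1.0 is 60 mm), then the turn about the tool's z in degrees. A call has 1 to 12 rows; each row shifts and turns the pose as measured when the row begins, along the tool's axes as they then stand; what a row does not reach is not made up. A row lasts 1/8 s, in which the tool goes at most 62.5 mm and 10.7 degrees, less where a joint would pass 70% of its speed; a pose out of reach is approached as far as the arm can. A call is refused whole if a number of a shift passes 1 or a number of a turn 10.7, either way. A call with a gripper value outside its range is refused whole. The fingers move at their own pace and stop on an object; the grip force is fixed at half the most. Time passes only in rows, so rows that do not move let the fingers close. It gives the time, the measured TCP pose, the force and the opening at its end, in the units of the state.
- bot.get_obs(): the state, without advancing time (a new reading comes with each control period).
- vision.camera(name): name is "side" or "top"; returns a dict with "color" (384x512x3 uint8, blue, green, red), "intrinsics" (3x3 intrinsics, pixels), "rvec" (rotation vector, rad) and "tvec" (3), from world to camera coordinates, as OpenCV has them. Camera axes: x right, y down, z forward; pixel columns grow to the right and rows downward; lengths in m; the calibration is good to about 2 mm. A picture is of the moment at which its call begins. There is no depth.
- ticket.job_done(): hands the job in, once; it reports no verdict.
The state is a dict: "clock": time; "joint_pos": joint angles; "joint_vel": joint speeds; "tau": joint torques, N m; "eef_pos": TCP position; "tool_rot": TCP orientation; "ft_force": force on the tool from outside, world axes, zero at the start; "ft_torque": the same for the moment, N m; "grip_width": finger opening in m.
Only numpy, scipy, OpenCV 4.12 (cv2) and the standard library are available. Lean on these libraries where they do the work, as an engineer would, in place of code of your own. Each camera call takes 0.05 s, during which the arm holds its last target. There are 200 camera calls.

### The job

The bento carrots need the round cutters: pull the two round-knobbed vegetable cutters straight up out of their spring clips, one at a time, and stand each upright on the floor of the wooden tray, setting the first down there before the second is pulled. Set them down, do not drop them, and leave the square cutter in its clip.

Things in the scene. Friction and masses are not known exactly. Their poses are not given: they have to be found in the camera images.
- round_a_mid (a point): Round vegetable cutter, one of two alike, upright in a sprung clip strip. This point: on its axis half-way up, z up. 72 mm tall, 90 g, flat foot 36 mm below this point, stands by itself. Steel foot 34 mm across, thin stem, pale wooden round knob 30 mm across, 26 mm tall, its middle 23 mm above this point. At the start its x axis points across the strip, its y axis along it.
- round_b_mid (a point): The other round cutter, alike in every way, in another clip of the same strip; point and axes as for the first. A cutter comes free with a straight upward pull of about 7 to 13 N in the first 10 mm and is clear of the clip after 30 mm: two steel spring jaws, up to 33 mm above the cart top, close over the sloping shoulder of its foot from both sides along the row.
- square_mid (a point): Square cutter, to be left alone: as tall and of the same materials, but with a square knob 32 mm wide and a square foot; this point is on its axis half-way up. The three cutters stand in any order, 62 mm apart, in one grey clip strip fixed to the cart top: 200 mm long, 60 mm wide, 12 mm thick, with pockets 5 mm deep.
- tray_in (a point): Wooden tray, shallow, fixed to the cart top, 150 mm (its x) by 240 mm (its y) outside, inside 138 by 228 mm; this point is the centre of its inner floor, the rim stands 10 mm above the floor.
Mind the look-alikes: they are no part of the job. Leave any black or turquoise look-alike of the part that bears round_b_mid alone.

How it is judged:
On the way:
1. one round cutter stands in the tray while the other is still in its clip ((((x of round_a_mid in the frame of tray_in between -0.06 and 0.06 m and y of round_a_mid in the frame of tray_in between -0.105 and 0.105 m and z of round_a_mid in the frame of tray_in between 0.028 and 0.043 m and angle between round_a_mid's own z axis and vertical below 0.17 rad and linear speed of round_a below 0.03 m/s) and distance of round_b_mid from where it was at the start of the episode below 0.01 m) or ((x of round_b_mid in the frame of tray_in between -0.06 and 0.06 m and y of round_b_mid in the frame of tray_in between -0.105 and 0.105 m and z of round_b_mid in the frame of tray_in between 0.028 and 0.043 m and angle between round_b_mid's own z axis and vertical below 0.17 rad and linear speed of round_b below 0.03 m/s) and distance of round_a_mid from where it was at the start of the episode below 0.01 m))), for 0.2 s.
At the end, for the whole second after the job is handed in: Both round cutters stand upright (within about 10 degrees) and at rest with their feet on the tray's inner floor, and the square cutter is still in its clip (within 12 mm of its start) (x of round_a_mid in the frame of tray_in between -0.06 and 0.06 m and y of round_a_mid in the frame of tray_in between -0.105 and 0.105 m and z of round_a_mid in the frame of tray_in between 0.028 and 0.043 m and angle between each of round_a_mid, round_b_mid's own z axis and vertical below 0.17 rad and linear speed of each of round_a, round_b below 0.03 m/s and x of round_b_mid in the frame of tray_in between -0.06 and 0.06 m and y of round_b_mid in the frame of tray_in between -0.105 and 0.105 m and z of round_b_mid in the frame of tray_in between 0.028 and 0.043 m and distance of square_mid from where it was at the start of the episode below 0.012 m); the robot touches nothing.
It fails at once if the square cutter is pulled out of its clip (more than 20 mm) (distance of square_mid from where it was at the start of the episode above 0.02 m).
It fails at once if a round cutter is dropped (falls free, faster than 0.6 m/s: some 20 mm or more) (linear speed of round_a above 0.6 m/s and contact force between the fingers and round_a below 0.05 N).
It fails at once if a round cutter is dropped (falls free, faster than 0.6 m/s: some 20 mm or more) (linear speed of round_b above 0.6 m/s and contact force between the fingers and round_b below 0.05 N).
It also fails if it takes over 67 s, if anything falls off the work surface, if the arm or the gripper's body presses on something with over 40 N, if the wrist force passes 120 N, or if a joint passes its speed limit or range.

## Working session

There is one attempt and no reset: what is moved stays moved. The work goes in short steps, Python scripts to look and compute and a tool call to move; the robot and the scene stay as the last step left them, time stands still between calls to the robot, and variables do not carry over. Pictures are saved under pics/ and viewed, about 8 in all and at most 12, crops included, and the job is handed in when it is done.

Besides the shell and the picture viewer there is one more tool, called after "Request:" as name(argument=value, ...), one argument or row to a line, values as JSON. play_rows: Moves the arm, as the interface text tells. Its arguments: {"type":"object","properties":{"deltas":{"type":"array"}},"required":["deltas"]}

```bash
mkdir -p pics; cat > h.py <<'E'
import numpy as np, cv2
from workcell import bot, vision, ticket
from scipy.spatial.transform import Rotation as R
def snap(n):
    c=vision.camera(n); c['R']=cv2.Rodrigues(np.array(c['rvec'],float))[0]; c['t']=np.array(c['tvec'],float).ravel(); c['K']=np.array(c['intrinsics'],float); return c
def ray(c,uv):
    d=c['R'].T@np.linalg.inv(c['K'])@np.array([uv[0],uv[1],1.]); return -c['R'].T@c['t'], d/np.linalg.norm(d)
def onz(c,uv,z):
    o,d=ray(c,uv); return o+d*(z-o[2])/d[2]
def proj(c,p):
    q=c['K']@(c['R']@np.array(p,float)+c['t']); return q[:2]/q[2]
def two(c1,u1,c2,u2):
    o1,d1=ray(c1,u1);o2,d2=ray(c2,u2)
    s=np.linalg.lstsq(np.c_[d1,-d2],o2-o1,rcond=None)[0]
    a,b=o1+d1*s[0],o2+d2*s[1]; return (a+b)/2,np.linalg.norm(a-b)
E
python3 - <<'E'
from h import *
for n in('top','side'):
    c=snap(n); cv2.imwrite(f'pics/{n}0.png',c['color']); print(n,-c['R'].T@c['t'],c['K'][0,0])
print(bot.get_obs())
E
```

```text
top [0.37307935 0.00343754 0.79613609] 350.3356482302868
side [ 0.20258216 -0.473904    0.52196757] 382.34328671606085
{'clock': 0.1, 'joint_pos': array([1.21897544e+00, 2.41377823e-01, 3.86308482e-03, 1.33520595e+00,
       2.18356250e-08, 1.57079710e+00]), 'joint_vel': array([-0.00084731, -0.00054798,  0.00331043,  0.00051644,  0.00144402,
        0.00127138]), 'tau': array([-7.32575063e-04, -3.73137724e+01,  2.53010076e+01,  1.08758686e-02,
       -5.31945568e-05, -1.82676769e-05]), 'eef_pos': array([0.17210863, 0.46884155, 0.23048349]), 'tool_rot': array([ 8.19941222e-01,  5.72446911e-01, -7.88936122e-04,  5.50788108e-04]), 'ft_force': array([-0.05288116,  0.17638445,  0.46558052]), 'ft_torque': array([0.01045946, 0.01406958, 0.07732454]), 'grip_width': 0.08555952759777483}
```

View pics/top0.png

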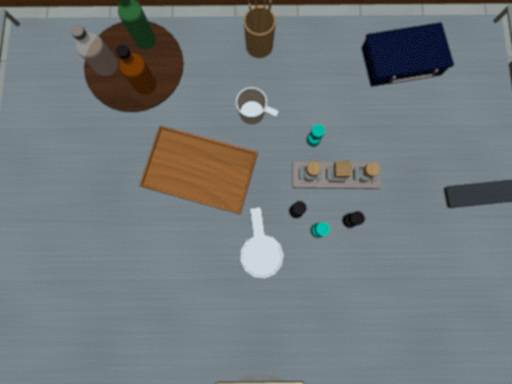

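View pics/side0.png

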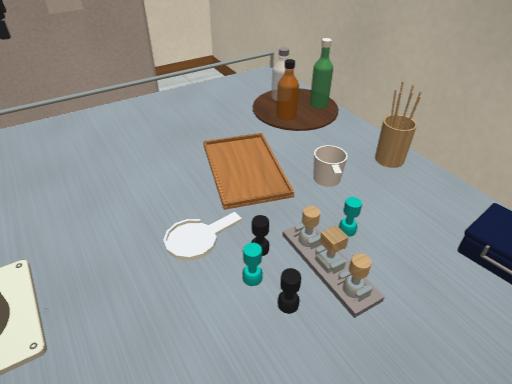

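The wood-knobbed candidates in the strip (top view) are (313,170), (343,170) and (372,171). The middle one looks square and the outer two round. The black and turquoise pieces at (298,209), (354,219), (316,132) and (320,230) are look-alikes. I'll measure these and confirm in an enlarged crop.

```bash
python3 - <<'E'
from h import *
T=snap('top');S=snap('side')
a=cv2.resize(T['color'][120:245,285:390],None,fx=4,fy=4,interpolation=cv2.INTER_CUBIC)
b=cv2.resize(S['color'][190:310,230:385],None,fx=3,fy=3,interpolation=cv2.INTER_CUBIC)
w=np.zeros((max(a.shape[0],b.shape[0]),a.shape[1]+b.shape[1]+0,3),np.uint8)
w[:a.shape[0],:a.shape[1]]=a;w[:b.shape[0],a.shape[1]:]=b
w=w[:600];cv2.imwrite('pics/crop.png',cv2.resize(w,None,fx=.85,fy=.85)); print(w.shape)
def blobs(c,x0,x1,y0,y1,mn):
    h=cv2.cvtColor(c['color'],cv2.COLOR_BGR2HSV); m=cv2.inRange(h,(5,95,70),(25,255,255))
    k=np.zeros_like(m);k[y0:y1,x0:x1]=m[y0:y1,x0:x1]
    cs,_=cv2.findContours(k,cv2.RETR_EXTERNAL,cv2.CHAIN_APPROX_NONE)
    return [q for q in cs if cv2.contourArea(q)>mn]
P={}
for n,c,box in(('top',T,(285,390,150,195)),('side',S,(290,385,195,300))):
    L=sorted(blobs(c,*box,40),key=lambda q:q[:,0,0].mean())
    P[n]=[]
    for q in L:
        M=cv2.moments(q);u=(M['m10']/M['m00'],M['m01']/M['m00']);P[n].append(u);print(n,np.round(u,1),cv2.boundingRect(q),cv2.contourArea(q))
for u,v in zip(P['top'],P['side']): print('knob',two(T,u,S,v), 'onz.066 side',onz(S,v,.066))
for n,c,box in(('top',T,(130,270,120,220)),('side',S,(195,300,125,210))):
    q=max(blobs(c,*box,500),key=cv2.contourArea)
    hull=cv2.convexHull(q); r=cv2.approxPolyDP(hull,8,True)[:,0] if n=='side' else cv2.boxPoints(cv2.minAreaRect(q))
    pts=np.array([onz(c,p,.015) for p in r]);print(n,'tray corners',r.tolist(),pts.round(3).tolist(),pts.mean(0).round(3))
    print('sides',np.linalg.norm(pts-np.roll(pts,1,0),axis=1))
# clip strip (grey-brown)
for u in [(292,162),(380,162),(380,188),(292,188)]: print('strip',onz(T,u,.012).round(3))
E
```

```text
(500, 885, 3)
top [312.8 168.7] (306, 163, 14, 13) 119.0
top [342.  168.9] (335, 162, 15, 15) 191.5
top [370.9 169.5] (364, 163, 15, 14) 128.5
side [310.6 216.3] (303, 206, 17, 22) 266.5
side [333.3 239.4] (320, 226, 28, 28) 480.5
side [359.7 265.5] (350, 254, 21, 25) 371.0
knob (array([ 0.53749962, -0.11699329,  0.06481841]), np.float64(0.00034551043281773954)) onz.066 side [ 0.53645401 -0.11787311  0.066     ]
knob (array([ 0.53628109, -0.17920201,  0.06448156]), np.float64(0.0012500966710535608)) onz.066 side [ 0.53451892 -0.18001027  0.066     ]
knob (array([ 0.53507864, -0.24120537,  0.06440675]), np.float64(0.0003745916393796783)) onz.066 side [ 0.53372415 -0.24195783  0.066     ]
top tray corners [[138.93846130371094, 185.8922882080078], [155.8307647705078, 123.95381164550781], [257.1153564453125, 151.57688903808594], [240.2230682373047, 213.51536560058594]] [[0.512, 0.27, 0.015], [0.658, 0.238, 0.015], [0.59, 0.002, 0.015], [0.448, 0.04, 0.015]] [0.552 0.137 0.015]
sides [0.23814325 0.15008764 0.24575505 0.1477482 ]
side tray corners [[261, 133], [293, 196], [224, 208], [204, 141]] [[0.654, 0.228, 0.015], [0.58, -0.012, 0.015], [0.442, 0.028, 0.015], [0.514, 0.268, 0.015]] [0.548 0.128 0.015]
sides [0.14491116 0.25112132 0.14314528 0.24997033]
strip [ 0.566 -0.079  0.012]
strip [ 0.564 -0.281  0.012]
strip [ 0.504 -0.277  0.012]
strip [ 0.505 -0.077  0.012]
```

View pics/crop.png

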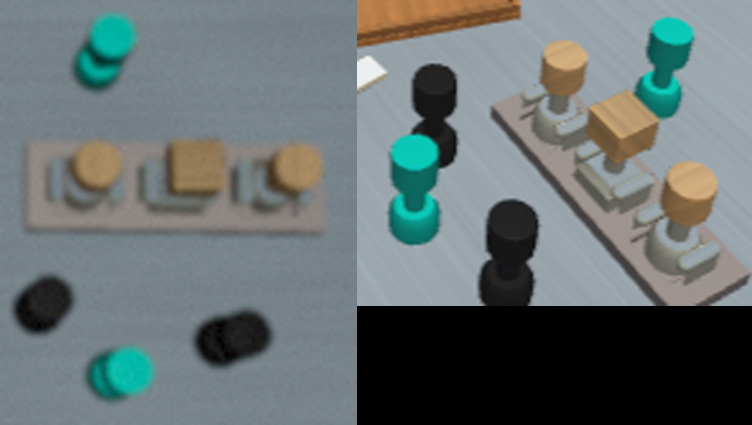

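Confirmed in the crop: the knobs at top (313,169) and (371,170) are round wood. The middle one (342,169) is square, and the black and turquoise ones stand clear of the strip. Targets are round 1 at (0.537,-0.117) and round 2 at (0.535,-0.241). The tray centre is about (0.550,0.134). First I'll turn the jaws across the strip.

Request:
play_rows(
  deltas=[0.7,0,0,0,10,0.7,0,0,0,10,0.7,0,0,0,10,0.7,0,0,0,10,0.7,0,0,0,10,0.7,0,0,0,10,0.7,0,0,0,10],
)

```text
clock: 1.08
eef_pos: [0.1717, 0.4677, 0.2287]
tool_rot: [1.0, -0.022, -0.001, 0.003]
ft_force: [0.3, 0.1, 0.0]
grip_width: 0.06
```

Request:
play_rows(
  deltas=[0.7,0.5,0.8,0,-2.5,0.7,0.5,0.8,0,0,0.7,0.5,0.8,0,0,0.7,0.5,0.8,0,0,0.7,0.5,0.8,0,0,0.7,0.5,0.8,0,0,0.7,0.5,0.8,0,0,0.7,0.5,0.8,0,0,0.7,0.5,0.8,0,0,0.7,0.5,0.8,0,0,0.7,0.5,0.8,0,0,0.7,0,0,0,0],
)

```text
clock: 2.58
eef_pos: [0.5111, -0.0764, 0.2293]
tool_rot: [1.0, 0.002, 0.001, 0.002]
ft_force: [-1.6, 0.5, -0.3]
grip_width: 0.06
```

Request:
play_rows(
  deltas=[0.7,0.43,0.68,0,0,0.7,0,0,0.6,0,0.7,0,0,0.6,0,0.7,0,0,0.6,0,0.7,0,0,0,0],
)

```text
clock: 3.2
eef_pos: [0.5359, -0.115, 0.1186]
tool_rot: [1.0, 0.003, -0.0, 0.001]
ft_force: [-1.4, 0.3, 0.6]
grip_width: 0.0598
```

Request:
play_rows(
  deltas=[0.7,0.02,0.03,0.4,0,0.7,0,0,0.4,0,0.7,0,0,0.4,0,0.7,0,0,0.05,0,0.7,0,0,0,0],
)

```text
clock: 3.82
eef_pos: [0.5426, -0.1148, 0.0514]
tool_rot: [1.0, 0.005, 0.006, 0.002]
ft_force: [-0.1, -0.2, 0.3]
grip_width: 0.0599
```

```bash
python3 - <<'E'
from h import *
a=snap('top');s=snap('side')
w=np.hstack([cv2.resize(a['color'][100:250,240:400],(400,375)),cv2.resize(s['color'][150:310,230:390],(400,400))[:375]])
cv2.imwrite('pics/g1.png',w);print(bot.get_obs()['eef_pos'],bot.get_obs()['ft_force'])
E
```

```text
[ 0.54274621 -0.11494526  0.05143985] [ 0.39499203  0.46002456 -0.32702695]
```

View pics/g1.png

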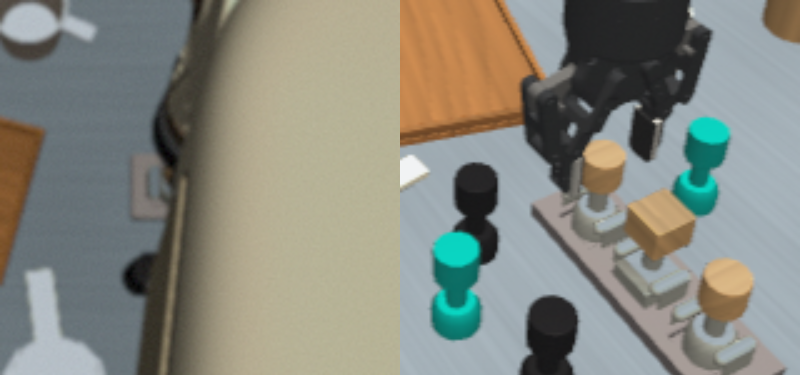

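The side view shows the open fingers straddling the left round knob (about (603,168) in the crop). The square cutter and look-alikes are clear. I'll centre, lower and close.

Request:
play_rows(
  deltas=[0.7,-0.09,0.04,0.12,0,0.7,0,0,0,0,0.35,0,0,0,0,0,0,0,0,0,0,0,0,0,0,0,0,0,0,0,0,0,0,0,0],
)

```text
clock: 4.8
eef_pos: [0.5381, -0.118, 0.0457]
tool_rot: [1.0, 0.005, 0.007, 0.002]
ft_force: [-0.5, 0.1, 0.4]
grip_width: 0.0289
```

Request:
play_rows(
  deltas=[0,0,0,-0.15,0,0,0,0,-0.15,0,0,0,0,-0.2,0,0,0,0,-0.3,0,0,0,0,-0.3,0,0,0,0,-0.3,0,0,0,0,-0.3,0,0,0,0,0,0],
)

```text
clock: 5.8
eef_pos: [0.5382, -0.1183, 0.1574]
tool_rot: [1.0, 0.005, 0.011, 0.003]
ft_force: [0.0, -0.5, -1.6]
grip_width: 0.0286
```

```bash
python3 - <<'E'
from h import *
s=snap('side');cv2.imwrite('pics/g2.png',cv2.resize(s['color'][90:310,180:400],(600,600)));o=bot.get_obs();print(o['eef_pos'],o['ft_force'],o['grip_width'])
E
```

```text
[ 0.53754916 -0.11817467  0.15635206] [-0.46449716  0.2679115  -1.13388598] 0.02868991466962252
```

View pics/g2.png

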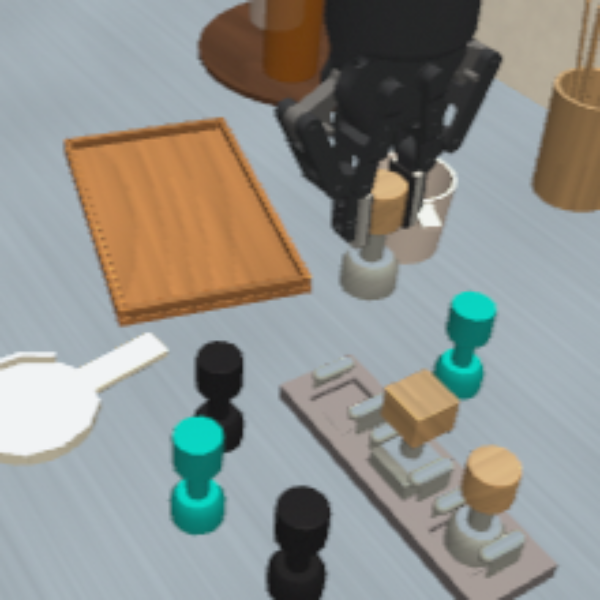

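Round 1 is held upright with its clip empty, and the square and second round cutters are still clipped. Now I carry it to the tray.

Request:
play_rows(
  deltas=[0,0.06,-0.3,0,0,0,0.06,-0.6,0,0,0,0.06,-0.7,0,0,0,0.06,-0.7,0,0,0,0.06,-0.7,0,0,0,0.06,-0.7,0,0,0,0.06,-0.6,0,0,0,0,-0.3,0,0,0,0,-0.2,0,0,0,0,0,0,0],
)

```text
clock: 7.1
eef_pos: [0.5546, 0.1862, 0.1465]
tool_rot: [1.0, 0.006, 0.003, 0.003]
ft_force: [-0.2, -0.7, -1.4]
grip_width: 0.0286
```

Request:
play_rows(
  deltas=[0,0.13,0.07,0.3,0,0,0,0,0.35,0,0,0,0,0.35,0,0,0,0,0.25,0,0,0,0,0,0,0,0,0,0,0],
)

```text
clock: 7.85
eef_pos: [0.5646, 0.1735, 0.0657]
tool_rot: [1.0, 0.001, 0.002, 0.005]
ft_force: [0.2, 0.3, -0.7]
grip_width: 0.0286
```

Request:
play_rows(
  deltas=[0,0,0,0.12,0,0,0,0,0.08,0,0,0,0,0,0],
)

```text
clock: 8.22
eef_pos: [0.5659, 0.1738, 0.0546]
tool_rot: [1.0, 0.001, 0.003, 0.004]
ft_force: [-0.5, -0.1, -1.4]
grip_width: 0.0285
```

Request:
play_rows(
  deltas=[0,0,0,0.05,0,0,0,0,0.04,0,0,0,0,0,0],
)

```text
clock: 8.6
eef_pos: [0.5662, 0.1741, 0.0493]
tool_rot: [1.0, 0.002, 0.004, 0.004]
ft_force: [0.4, 0.2, -1.4]
grip_width: 0.0286
```

Request:
play_rows(
  deltas=[0,0,0,0.04,0,0,0,0,0,0],
)

```text
clock: 8.85
eef_pos: [0.5662, 0.1741, 0.0468]
tool_rot: [1.0, 0.002, 0.004, 0.004]
ft_force: [-0.5, -1.5, -0.4]
grip_width: 0.0288
```

Request:
play_rows(
  deltas=[0,0,0,0.03,0,0,0,0,0,0],
)

```text
clock: 9.1
eef_pos: [0.5664, 0.1741, 0.045]
tool_rot: [1.0, 0.002, 0.004, 0.004]
ft_force: [0.9, 0.3, -1.3]
grip_width: 0.0286
```

Request:
play_rows(
  deltas=[0,0,0,0.03,0,0,0,0,0,0],
)

```text
clock: 9.35
eef_pos: [0.5668, 0.1743, 0.0452]
tool_rot: [1.0, 0.002, 0.005, 0.004]
ft_force: [0.6, 0.4, 0.1]
grip_width: 0.0283
```

Request:
play_rows(
  deltas=[0,0,0,0.06,0,0,0,0,0,0],
)

```text
clock: 9.6
eef_pos: [0.5676, 0.1746, 0.0455]
tool_rot: [1.0, 0.002, 0.006, 0.003]
ft_force: [1.1, -0.3, -0.9]
grip_width: 0.0284
```

```bash
python3 - <<'E'
from h import *
s=snap('side');cv2.imwrite('pics/g3.png',cv2.resize(s['color'][90:250,180:340],(480,480)));o=bot.get_obs();print(o['eef_pos'],o['ft_force'],o['grip_width'])
E
```

```text
[0.56775393 0.1745999  0.04535495] [ 0.44069651 -0.05349929 -0.81336397] 0.028565904669587194
```

View pics/g3.png

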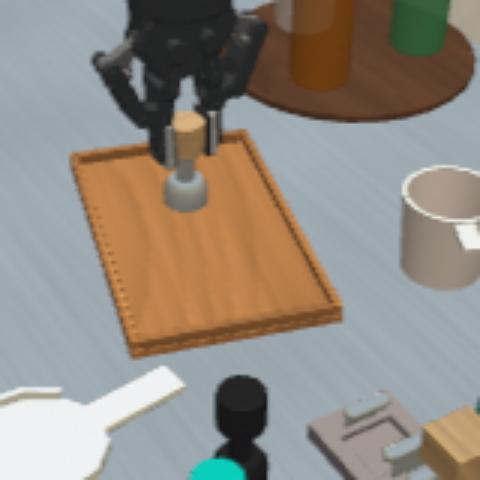

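```bash
python3 - <<'E'
from h import *
o=bot.get_obs();print(o['joint_pos'].round(3),o['tau'].round(2),o['ft_force'])
s=snap('side')
h=cv2.cvtColor(s['color'],cv2.COLOR_BGR2HSV)
# expected foot-bottom/knob-top pixel for foot at z=0.005/0.010 at (0.568,0.1746)
for z in (0,.005,.01,.015): print(z,proj(s,(0.5678,.1746,z)).round(1))
print(proj(s,(0.5678,.1746,.0642)))
E
```

```text
[ 0.303  0.554 -0.033  0.973 -0.01   1.871] [-0.000e+00 -4.807e+01  2.166e+01  3.000e-02 -3.000e-02 -0.000e+00] [ 0.44069651 -0.05349929 -0.81336397]
0 [242.2 158.5]
0.005 [242.2 156.7]
0.01 [242.1 155. ]
0.015 [242.1 153.2]
[241.78065655 135.07717877]
```

Request:
play_rows(
  deltas=[0,0,0,0.06,0],
)

```text
clock: 9.82
eef_pos: [0.5678, 0.1747, 0.0445]
tool_rot: [1.0, 0.002, 0.007, 0.003]
ft_force: [-12.5, -4.0, 38.5]
grip_width: 0.0286
```

The floor is confirmed: it pushes back when I press. Releasing.

Request:
play_rows(
  deltas=[0,0,0,-0.01,0,0.5,0,0,0,0,0.6,0,0,0,0,0.7,0,0,0,0,0.7,0,0,0,0,0.7,0,0,-0.3,0,0.7,0,0,-0.6,0,0.7,0,0,-0.6,0,0.7,0,0,-0.4,0,0.7,0,0,0,0],
)

```text
clock: 11.08
eef_pos: [0.565, 0.1749, 0.1583]
tool_rot: [1.0, 0.002, 0.004, 0.004]
ft_force: [0.6, -0.1, -0.3]
grip_width: 0.0594
```

```bash
python3 - <<'E'
from h import *
s=snap('side');cv2.imwrite('pics/g4.png',cv2.resize(s['color'][90:310,180:400],(600,600)));o=bot.get_obs();print(o['eef_pos'],o['tool_rot'],o['ft_force'],o['grip_width'])
E
```

```text
[0.56413721 0.17464096 0.15686533] [0.99998622 0.00165251 0.0025983  0.00425276] [ 0.06165385 -0.49632528  0.73905305] 0.05965998494105847
```

View pics/g4.png

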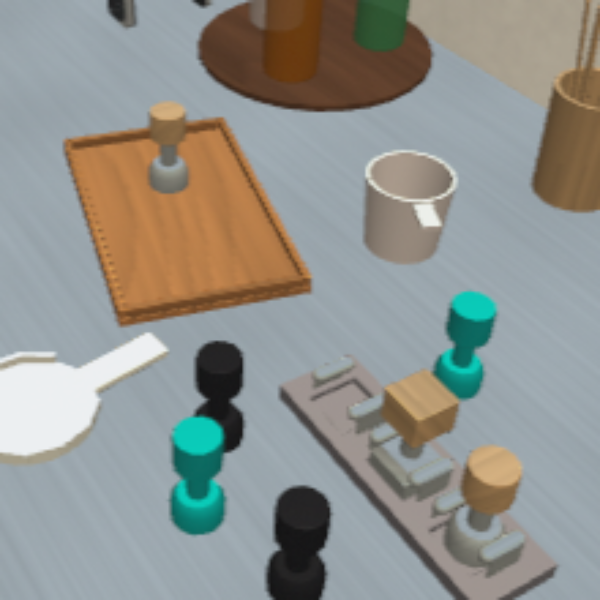

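Round 1 stands upright in the tray at about (168,150) in the crop. On to round 2, straight up above (0.535,-0.241).

Request:
play_rows(
  deltas=[0.7,-0.05,0.4,0,0,0.7,-0.05,0.8,0,0,0.7,-0.05,0.8,0,0,0.7,-0.05,0.8,0,0,0.7,-0.05,0.8,0,0,0.7,-0.05,0.8,0,0,0.7,-0.05,0.8,0,0,0.7,-0.05,0.7,0,0,0.7,-0.05,0.5,0,0,0.7,0,0.3,0,0,0.7,0,0,0,0],
)

```text
clock: 12.5
eef_pos: [0.5281, -0.2373, 0.1381]
tool_rot: [1.0, 0.003, -0.013, 0.002]
ft_force: [-0.2, -0.7, 0.7]
grip_width: 0.0596
```

Request:
play_rows(
  deltas=[0.7,0.13,0.07,0,0,0.7,0,0,0.35,0,0.7,0,0,0.3,0,0.7,0,0,0,0],
)

```text
clock: 13.0
eef_pos: [0.5379, -0.2372, 0.0977]
tool_rot: [1.0, 0.007, -0.013, 0.001]
ft_force: [0.1, -0.6, 0.1]
grip_width: 0.0598
```

Request:
play_rows(
  deltas=[0.7,-0.03,0.07,0.3,0,0.7,0,0,0.3,0,0.7,0,0,0.2,0,0.7,0,0,0,0],
)

```text
clock: 13.5
eef_pos: [0.5391, -0.2394, 0.0519]
tool_rot: [1.0, 0.009, -0.01, 0.002]
ft_force: [0.0, -0.3, 0.6]
grip_width: 0.0597
```

Request:
play_rows(
  deltas=[0.7,-0.06,0.03,0.12,0,0.7,0,0,0,0],
)

```text
clock: 13.75
eef_pos: [0.5362, -0.2415, 0.0457]
tool_rot: [1.0, 0.01, -0.009, 0.002]
ft_force: [-0.1, 0.1, 0.1]
grip_width: 0.0601
```

Request:
play_rows(
  deltas=[0.35,0,0,0,0,0,0,0,0,0,0,0,0,0,0,0,0,0,0,0,0,0,0,0,0],
)

```text
clock: 14.38
eef_pos: [0.5367, -0.2419, 0.0467]
tool_rot: [1.0, 0.009, -0.008, 0.003]
ft_force: [0.8, 0.1, -1.6]
grip_width: 0.0287
```

Request:
play_rows(
  deltas=[0,0,0,-0.15,0,0,0,0,-0.15,0,0,0,0,-0.2,0,0,0,0,-0.3,0,0,0,0,-0.3,0,0,0,0,-0.3,0,0,0,0,-0.35,0,0,0,0,0,0],
)

```text
clock: 15.38
eef_pos: [0.5404, -0.2426, 0.1622]
tool_rot: [1.0, 0.009, -0.005, 0.005]
ft_force: [0.1, -0.8, -0.8]
grip_width: 0.0286
```

```bash
python3 - <<'E'
from h import *
s=snap('side');cv2.imwrite('pics/g5.png',cv2.resize(s['color'][90:310,180:400],(600,600)));o=bot.get_obs();print(o['eef_pos'],o['tool_rot'],o['ft_force'],o['grip_width'])
E
```

```text
[ 0.53962796 -0.24227632  0.16089203] [ 0.99992981  0.0093881  -0.00585081  0.00424233] [ 0.0558632   0.20776141 -0.47403488] 0.02838303703379472
```

View pics/g5.png

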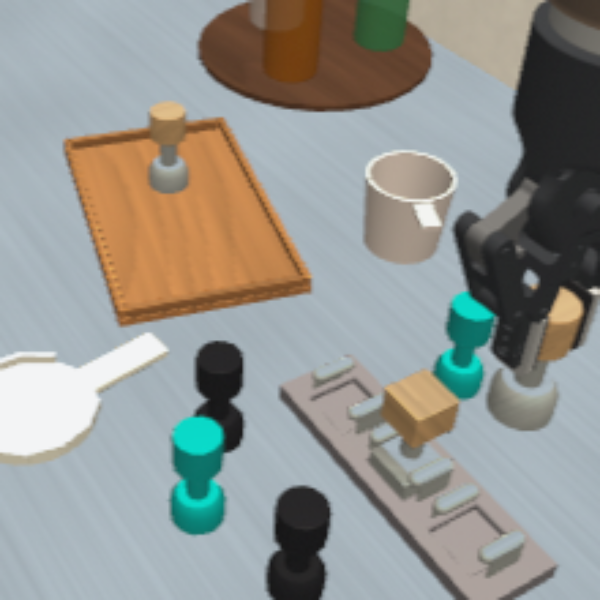

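Round 2 is free and upright and the square one is still clipped. I'll carry it to the tray's near half, at (0.535,0.088).

Request:
play_rows(
  deltas=[0,-0.01,-0.3,0,0,0,-0.01,-0.6,0,0,0,-0.01,-0.7,0,0,0,-0.01,-0.7,0,0,0,-0.01,-0.7,0,0,0,-0.01,-0.7,0,0,0,-0.01,-0.7,0,0,0,0,-0.5,0,0,0,0,-0.3,0,0,0,0,-0.15,0,0,0,0,0,0,0],
)

```text
clock: 16.8
eef_pos: [0.5169, 0.0981, 0.148]
tool_rot: [1.0, 0.012, -0.016, 0.002]
ft_force: [1.0, 0.8, -1.5]
grip_width: 0.0282
```

Request:
play_rows(
  deltas=[0,0.3,0.1,0.2,0,0,0.1,0.07,0.35,0,0,0,0,0.35,0,0,0,0,0.25,0,0,0,0,0.1,0,0,0,0,0,0],
)

```text
clock: 17.55
eef_pos: [0.5389, 0.0841, 0.0699]
tool_rot: [1.0, 0.01, -0.017, 0.003]
ft_force: [0.2, 0.8, -0.5]
grip_width: 0.0286
```

Request:
play_rows(
  deltas=[0,0,0,0.14,0,0,0,0,0.1,0,0,0,0,0.04,0,0,0,0,0,0],
)

```text
clock: 18.05
eef_pos: [0.5395, 0.0843, 0.0536]
tool_rot: [1.0, 0.01, -0.015, 0.003]
ft_force: [-0.8, 0.7, -0.8]
grip_width: 0.0285
```

Request:
play_rows(
  deltas=[0,0,0,0.05,0,0,0,0,0.04,0,0,0,0,0.03,0],
)

```text
clock: 18.42
eef_pos: [0.5398, 0.0845, 0.0465]
tool_rot: [1.0, 0.01, -0.014, 0.003]
ft_force: [0.0, -0.6, -1.0]
grip_width: 0.028
```

Request:
play_rows(
  deltas=[0,0,0,0.03,0],
)

```text
clock: 18.55
eef_pos: [0.5398, 0.0845, 0.0455]
tool_rot: [1.0, 0.01, -0.014, 0.003]
ft_force: [-5.0, -0.6, 14.7]
grip_width: 0.0286
```

Contact is 15 N on the floor. Release and retreat.

Request:
play_rows(
  deltas=[0,0,0,0,0,0.5,0,0,0,0,0.6,0,0,0,0,0.7,0,0,0,0,0.7,0,0,0,0,0.7,0,0,-0.3,0,0.7,0,0,-0.6,0,0.7,0,0,-0.6,0,0.7,0,0,-0.6,0,0.7,0,0,0,0],
)

```text
clock: 19.8
eef_pos: [0.5431, 0.0851, 0.1743]
tool_rot: [1.0, 0.01, -0.015, 0.003]
ft_force: [-0.1, -0.3, -0.9]
grip_width: 0.06
```

```bash
python3 - <<'E'
from h import *
s=snap('side');cv2.imwrite('pics/g6.png',cv2.resize(s['color'][90:310,180:400],(600,600)));o=bot.get_obs();print(o['clock'],o['eef_pos'],o['ft_force'],o['grip_width'])
# knob positions on z=0.064
h=cv2.cvtColor(s['color'],cv2.COLOR_BGR2HSV)
for p in((.566,.1745),(.5395,.0845)):print('expected foot/knob px in crop',[((proj(s,(*p,z))-[180,90])*600/220).round() for z in(.006,.065)])
c=np.array([.550,.134]);yv=np.array([.27,.963])/np.hypot(.27,.963)
for p in((.566,.1745),(.5395,.0845)):d=np.array(p)-c;print('tray frame xy',d@[yv[1],-yv[0]],d@yv)
E
```

```text
19.85 [0.54185916 0.08494623 0.17242595] [-0.35437679 -0.12424201 -0.61482108] 0.05975010095755411
expected foot/knob px in crop [array([168., 182.]), array([167., 123.])]
expected foot/knob px in crop [array([195., 247.]), array([195., 186.])]
tray frame xy 0.0044723985028492395 0.04331567443353165
tray frame xy 0.003253062492515098 -0.0504967086493743
```

View pics/g6.png

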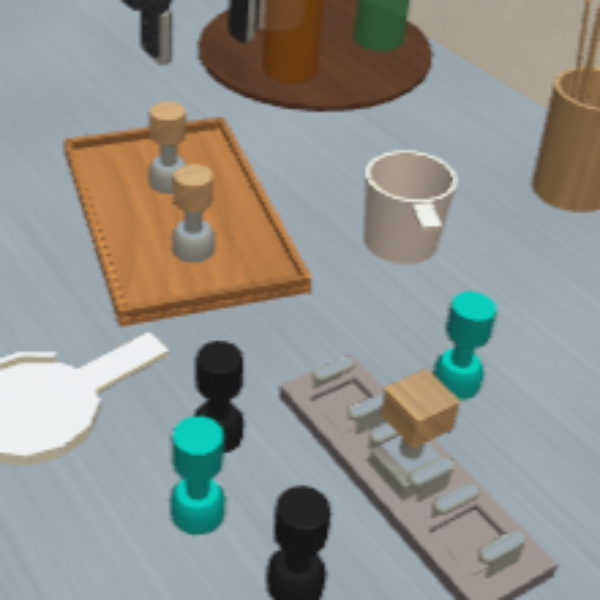

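Both stand upright, near the tray's centreline and far from the rim. The square cutter is still in its clip and the arm is clear.

```bash
python3 -c "
from workcell import ticket;print(ticket.job_done())"
```

```text
the job is handed in; nothing more can be done
None
```

I pulled both round cutters straight up out of their clips, one at a time, and set them down on the tray floor. The first was standing in the tray before I pulled the second. I handed the job in at about 20 s on the robot clock; no verdict was reported.

- **Placement:** The last side picture shows both standing upright. From where the gripper let go, they are at about (4, 43) mm and (3, -50) mm in the tray's frame, well inside the limits. I did not measure their tilt or height separately.
- **Other parts:** The square cutter is still in its clip, and the black and turquoise look-alikes have not moved. The open gripper is clear, more than 100 mm above the release height.
- **Set-down force:** The first readings at the first set-down showed almost no force, because each ended on a still row that reset the target. Pressing once more, and reading at the end of that row, gave 38 N through the cutter. The second set-down gave 15 N.
- **Small disagreements:** The tool drifted up to about 2° off vertical during moves. My two camera estimates of the tray centre differed by about 9 mm. Both are well within the margins.

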